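# Rebound-hammer reading on a marble relief panel

## Task

Take the rebound hammer from its bench stand and aim it square at the pencil-ringed ground spot on the marble panel: press it slowly against the spot until its spring plunger is all the way in, and hold it there still for a full second and a half, leaning on it no harder than the spring needs. Press the plunger on nothing but that spot, then lay the hammer down on its side in the two V saddles of its open case, set down rather than dropped, and let go; leave the easel, the mallet, the chisel and the tumbler as they stand.

Things in the scene. Friction and masses are not known exactly. Their poses are not given: they have to be found in the camera images.
- hammer: Rebound hammer, 0.3 to 0.5 kg: round tube 40 mm across, 210 mm long, aluminium, its rear 64 mm a black cap; balances about 110 mm from the nose. Origin: centre of the tube's nose end; z runs from nose to rear end, the plunger points to -z. The nose tapers to 26 mm over its first 20 mm. At the start it stands upright, nose down, in the stand, the nose end 44 mm over the table.
- hammer_mid (a point): Point on the hammer's axis 90 mm from its nose end; axes as the hammer's. Laid in the case, this point belongs midway between the two saddles.
- plunger_tip (a point): Round tip of the hammer's steel plunger (12 mm in diameter), 30 mm beyond the nose end when the plunger is out; it moves with the plunger. Axes as the hammer's.
- plunger (a joint): How far the plunger is pushed into the hammer, m: 0 out, 0.018 at its end stop. Its spring takes 5 N to start it and 14 N at the end stop, 0.5 N per mm; beyond that the push is rigid, so come up to it slowly (20 mm/s or less). A reading counts only while the hammer leans on the stone with less than 25 N.
- stand: Fixed steel bench stand: 120 mm square, 8 mm foot and a 64 mm square upright, 75 mm high, with a round socket 46 mm across in its top that holds the hammer's lowest 31 mm. Origin: centre of its underside.
- easel: Fixed tilting easel, steel base 250 x 300 mm. Origin: centre of the base's underside; x points level from the front to the back, under the slope. Its wooden board (225 mm up the slope, 270 wide), hinged at the front, is clamped at 35 to 55 degrees; on it a marble panel 200 x 220 mm: on one half a carved lotus up to 14 mm proud, on the plain half a ground spot 40 mm across, ringed in pencil.
- board_spot (a point): Point on the wooden board's front surface right behind the centre of the ground spot, 100 mm up the slope from the hinge. z: outward normal of board and panel face; x: up the slope; y: level across it (the lotus centre is 100 mm to +y). The panel is rough-sawn, of unknown thickness: its face lies anywhere from 31 to 57 mm out from this point along z.
- case: Fixed lower half of the hammer's carrying case: grey open tray 270 x 170 mm with walls 32 mm high. Origin: centre of its underside, x along its length. Two upright black V saddles (90 degree V, 12 mm thick, 58 mm wide, tops 66 mm up) stand across the case 45 mm either side of its centre.
- case_rest (a point): Point midway between the two saddles, 64 mm over the table, on the axis of a hammer that lies in them; the hammer then lies along the case's x, either way round. Axes as the case's.
- mallet: Wooden carver's mallet standing on its head, 94 mm wide, 215 mm high, loose: leave alone. Origin: centre of its underside.
- chisel: Flat steel stone chisel lying on the bench, about 190 mm long, 22 mm wide, 14 mm high, along its x axis, loose: leave alone. Origin: underside, near the middle.
- tumbler: Steel tumbler, 72 mm across, 85 mm high, loose: leave alone. Origin: centre of its underside.
Not all that is in view belongs to the job. There is more than one size of the hammer; the job needs the larger.

How it is judged:
By the outcome, as a careful person would: the job done as asked, in the order asked, and still so for the second after the job is handed in, with the robot touching nothing.
It also fails if it takes over 48 s, if anything falls off the work surface, if the arm or the gripper's body presses on something with over 40 N, if the wrist force passes 120 N, or if a joint passes its speed limit or range.

## Robot

A 6-joint arm with a two-finger parallel gripper is mounted at the origin on the work surface. World frame = base frame: x ahead of the robot, y to its left, z up, the work surface at z = 0. Lengths are in mm, angles in rad, forces in N, time in s.
With the tool pointing down it reaches from about 350 to 975 mm from the base axis. Payload 7.1 kg.
Tool frame: the origin (TCP) lies on the front face of the gripper's body, between the roots of the fingers; the fingertips stand 80 mm ahead of it and the grasp point (between the pads) lies 61 mm ahead of it (env.tips_ahead is the distance from the TCP to the fingertips, in mm); z points along the fingers, y is the direction in which the jaws open and shut (so a half turn about z gives the same grasp; the last joint's range is limited). The gripper opens to 88 mm and grips with 3 to 60 N. Pads are 20 mm wide; open, the fingers measure 115 mm over their backs; the gripper's body (75 mm by 178 mm) begins 61 mm behind the grasp point.
Start: joints at [1.223, 0.423, 1.63, -0, 1.089, -0.019], TCP at [201.785, 591.513, 302.675] pointing down, gripper open.
Joint ranges: [-3, 3], [-0.9, 2.11], [0.09, 2.58], [-1.31, 4.45], [0.11, 2.69], [-2.54, 2.54]. Speed limits (rad/s): [2.39, 2.39, 3.01, 3.14, 3.14, 3.14].

## Interface

Orientations are given as a unit quaternion [x, y, z, w].
In Python, from station import env, set_gripper, viewer, workorder gives the robot as it stands. Calls block until the motion is done:
- env.reach(position, orientation): joint-space move of the TCP to a pose.
- env.move_l(position, rot=None, rate=150, f_stop=None): straight line of the TCP; rot=None keeps the orientation; rate is the mean speed in mm/s. With f_stop (N) it stops when the force on the tool has changed by that much, and returns True; else False.
- env.move_joints(angles): joint-space move.
- set_gripper(opening): finger opening in mm; the grip force is fixed at half the most; returns when the fingers have stopped.
- env.hold(seconds).
- env.ik(position, orientation): joint angles nearest the present ones, or None.
- env.read_state(): the state.
- viewer.camera(name): name is "scene" or "side" or "wrist"; returns the picture (400x640x3 uint8, blue, green, red); there is no depth.
- viewer.camera_params(name): a dict with "fx", "fy", "cx", "cy" (pixels), "pose" (4x4, takes a point from camera to world coordinates); the wrist camera has in their place "tool_from_camera" (4x4, takes a point from camera to tool coordinates, whose origin is the TCP and whose axes are the flange's). Camera axes: x right, y up, looking along -z (the intrinsics and any distortion apply to the point x, -y, -z); pixel columns grow to the right and rows downward; lengths in mm; the calibration is good to about 2 mm. A picture is of the moment at which its call begins: read the wrist's pose just before it. camera_params takes no time and is no camera call.
A pose or a line that the arm cannot do raises env.IKError and nothing moves.
- workorder.sign_off(): hands the job in, once; it reports no verdict.
The state is a dict: "time_s": time; "qpos": joint angles; "dq": joint speeds; "tau": joint torques, N m; "tool_pos": TCP position; "orientation": TCP orientation; "force": force on the tool from outside, world axes, zero at the start; "wrist_torque": the same for the moment, N m; "width": finger opening in mm.
Only numpy, scipy, OpenCV 4.12 (cv2) and the standard library are available. Lean on these libraries where they do the work, as an engineer would, in place of code of your own. Each camera call takes 0.05 s, during which the arm holds its last target. There are 200 camera calls.

## Working session

There is one attempt and no reset: what is moved stays moved. The work goes in short steps, each a Python script; the robot and the scene stay as the last script left them, time stands still between calls to the robot, and variables do not carry over. Pictures are saved under pics/ and viewed, about 8 in all and at most 12, crops included, and the job is handed in when it is done.

```bash
mkdir -p pics; ls
python3 - <<'E'
from station import env,viewer
import cv2,numpy as np
np.set_printoptions(precision=4,suppress=True)
for n in("scene","side","wrist"):
    s=env.read_state(); cv2.imwrite(f"pics/{n}0.png",viewer.camera(n)); print(n,viewer.camera_params(n))
print(s)
a,b=cv2.imread("pics/scene0.png"),cv2.imread("pics/side0.png")
E
```

```text
pics
scene {'fx': 378.4792371942421, 'fy': 378.4792371942421, 'cx': 318.827318232524, 'cy': 202.70800828486827, 'pose': array([[   0.806 ,   -0.4995,    0.3175,  845.9048],
       [   0.5918,    0.6854,   -0.4242, -468.0681],
       [  -0.0057,    0.5298,    0.8481,  878.7623],
       [   0.    ,    0.    ,    0.    ,    1.    ]])}
side {'fx': 432.79207933904905, 'fy': 432.79207933904905, 'cx': 318.9041529915202, 'cy': 197.33572456474434, 'pose': array([[   0.9943,    0.0721,   -0.0782,  469.6673],
       [  -0.105 ,    0.5505,   -0.8282, -961.3366],
       [  -0.0167,    0.8317,    0.555 ,  696.1318],
       [   0.    ,    0.    ,    0.    ,    1.    ]])}
wrist {'fx': 355.21155903349984, 'fy': 355.21155903349984, 'cx': 325.10713789751617, 'cy': 192.06582550922502, 'tool_from_camera': array([[ -0.0003,   0.9627,   0.2705,  73.2665],
       [  1.    ,   0.0005,  -0.0004,  -0.4844],
       [ -0.0005,   0.2705,  -0.9627, -81.7206],
       [  0.    ,   0.    ,   0.    ,   1.    ]])}
{'time_s': 0.1, 'qpos': array([ 1.223 ,  0.4238,  1.6306, -0.    ,  1.0886, -0.019 ]), 'dq': array([ 0.0011, -0.0019, -0.0013, -0.    , -0.0004, -0.0004]), 'tau': array([ -0.0009, -54.5607, -27.4326,   0.0645,   0.0188,   0.    ]), 'tool_pos': array([201.6721, 591.1756, 302.004 ]), 'orientation': array([ 0.1637,  0.9865, -0.0007, -0.0001]), 'force': array([-0.2307, -0.1627, -0.0669]), 'wrist_torque': array([0.0546, 0.0195, 0.0191]), 'width': 87.98361213617804}
```

View pics/scene0.png

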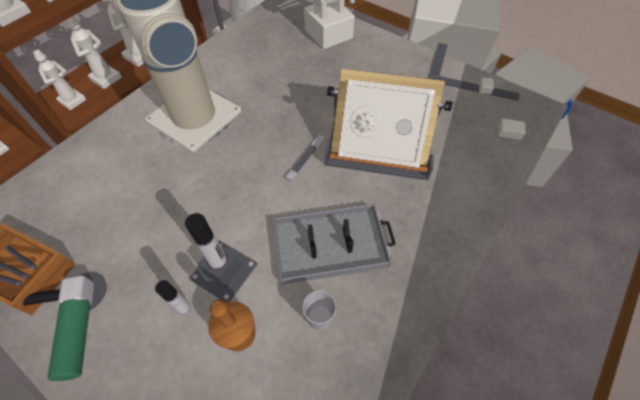

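View pics/side0.png

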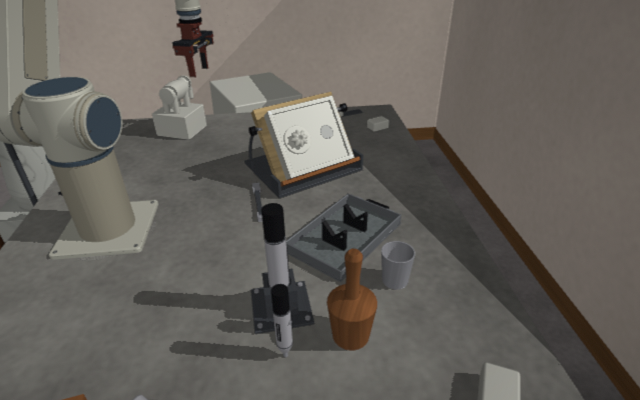

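Candidates in scene view: the large hammer is in the stand (200,228)–(215,262). The small hammer at (172,297) and the green-handled mallet at (75,330) are decoys. The spot is at (404,127), right of the lotus (362,122). The case is at (330,243), mallet (232,325), tumbler (319,309), chisel (305,158).

```bash
cat > h.py <<'E'
import numpy as np,cv2
from scipy.spatial.transform import Rotation as R
from station import env,set_gripper,viewer,workorder
np.set_printoptions(precision=3,suppress=True)
def cam(n,state=None):
    p=viewer.camera_params(n)
    if n=="wrist":
        T=np.eye(4);T[:3,:3]=R.from_quat(state["orientation"]).as_matrix();T[:3,3]=state["tool_pos"]
        p["pose"]=T@p["tool_from_camera"]
    return p
def ray(p,uv):
    d=np.array([(uv[0]-p["cx"])/p["fx"],-(uv[1]-p["cy"])/p["fy"],-1.])
    d=p["pose"][:3,:3]@d; return p["pose"][:3,3],d/np.linalg.norm(d)
def onz(p,uv,z):
    o,d=ray(p,uv); return o+d*(z-o[2])/d[2]
def onplane(p,uv,c,n):
    o,d=ray(p,uv); return o+d*((c-o)@n)/(d@n)
def proj(p,X):
    c=p["pose"][:3,:3].T@(np.asarray(X,float)-p["pose"][:3,3])
    return np.array([p["cx"]+p["fx"]*c[0]/-c[2],p["cy"]-p["fy"]*c[1]/-c[2]])
def tri(*obs):
    A=np.zeros((3,3));b=np.zeros(3);L=[ray(*o) for o in obs]
    for o,d in L:
        M=np.eye(3)-np.outer(d,d);A+=M;b+=M@o
    X=np.linalg.solve(A,b); return X,max(np.linalg.norm(np.cross(X-o,d)) for o,d in L)
E
python3 - <<'E'
from h import *
S,D=cam("scene"),cam("side")
print("cap top",onz(S,(197,220),254),onz(D,(273,209),254))
print("stand foot corners",[onz(S,c,8)[:2] for c in((222,244),(256,265),(228,299),(190,277))])
print("case rim corners",[onz(S,c,32)[:2] for c in((268,213),(378,205),(388,264),(279,280))])
print("saddle tops", [onz(S,c,66)[:2] for c in((308,227),(314,256),(345,221),(352,251))])
print("tumbler",onz(S,(319,300),85),"mallet",onz(S,(222,312),215),"small",onz(S,(163,288),150),"chisel",[onz(S,c,7)[:2] for c in((321,139),(289,177))])
for n,a,b in(("spot",(404,127),(327,132)),("lotus",(363,122),(297,139)),("BL",(336,159),(278,178)),("BR",(424,166),(354,154)),("TR",(436,85),(326,95)),("TL",(345,80),(270,108))):
    print(n,*tri((S,a),(D,b)))
print("base front",[onz(S,c,0) for c in((328,167),(430,176))])
s=cv2.imread("pics/scene0.png")
a=cv2.resize(s[190:330,130:270],(560,560),interpolation=3);b=cv2.resize(cv2.imread("pics/side0.png")[80:200,240:380],(0,0),fx=1,fy=1)
cv2.imwrite("pics/c1.png",a)
E
```

```text
cap top [ 448.215 -322.785  254.   ] [ 447.204 -328.09   254.   ]
stand foot corners [array([ 394.2  , -277.392]), array([ 501.97 , -269.387]), array([ 505.409, -372.403]), array([ 393.393, -387.19 ])]
case rim corners [array([ 440.939, -147.612]), array([658.684,  41.292]), array([765.069, -86.394]), array([ 579.859, -271.379])]
saddle tops [array([ 561.636, -133.244]), array([ 619.147, -186.008]), array([624.992, -66.337]), array([ 683.493, -123.282])]
tumbler [ 693.742 -267.812   85.   ] mallet [ 593.963 -418.327  215.   ] small [ 440.615 -448.352  150.   ] chisel [array([389.976, 155.666]), array([400.26 , -12.503])]
spot [610.052 226.618 134.917] 0.3134800194164892
lotus [516.658 169.841 145.044] 0.25589232845163173
BL [468.125 107.178  43.295] 18.22565742074833
BR [695.942 207.65   60.41 ] 5.143168909710333
TR [623.776 341.392 205.61 ] 2.9564149839690517
TL [446.258 180.677 239.699] 0.42200730192081404
base front [array([466.039,  85.947,   0.   ]), array([720.478, 231.221,   0.   ])]
```

View pics/c1.png

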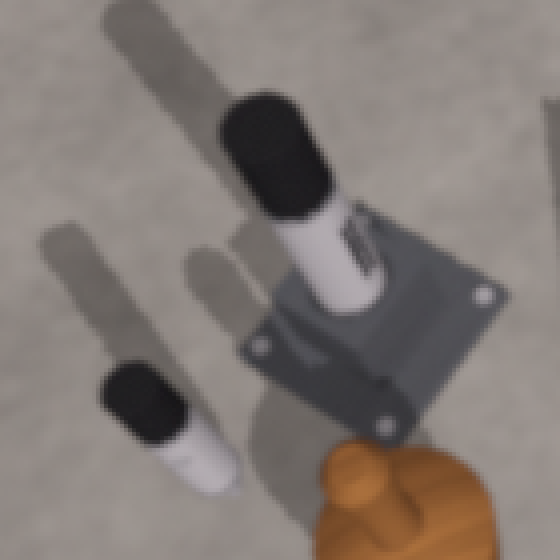

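The crop confirms it: the large hammer stands in the stand's socket, and the small one stands free on the bench to the lower left. Next are wrist views of the panel from two directions, plus one view over the case and stand.

```bash
cat >> h.py <<'E'
TC=viewer.camera_params("wrist")["tool_from_camera"]
def look(target,d,dist,roll):
    "tool pose with wrist camera at target+d*dist looking at target"
    d=np.asarray(d,float)/np.linalg.norm(d); a=np.cross([0,0,1.],d)
    a=a/np.linalg.norm(a) if np.linalg.norm(a)>1e-3 else np.array([1.,0,0]); b=np.cross(d,a)
    Rc=np.c_[np.cos(roll)*a+np.sin(roll)*b,-np.sin(roll)*a+np.cos(roll)*b,d]
    T=np.eye(4);T[:3,:3]=Rc;T[:3,3]=np.asarray(target)+d*dist
    T=T@np.linalg.inv(TC); return T[:3,3],R.from_matrix(T[:3,:3]).as_quat()
E
python3 - <<'E'
from h import *
q0=env.read_state()["qpos"]
sp=np.array([600,222,130]);fr=np.array([.5,-.87,0]);lv=np.array([.87,.5,0])
for el in(30,45,60,75,90):
  for az in(-50,0,50):
    c,s=np.cos(np.radians(el)),np.sin(np.radians(el)); h=np.cos(np.radians(az))*fr+np.sin(np.radians(az))*lv
    best=None
    for roll in np.arange(0,6.28,.4):
        p,q=look(sp,c*h+[0,0,s],360,roll); j=env.ik(p,q)
        if j is not None:
            m=np.abs(j-q0).max()
            if best is None or m<best[0]: best=(m,roll,p,j)
    print(el,az,best)
p,q=look([520,-220,60],[0,0,1],480,0)
for roll in np.arange(0,6.28,.8):
    p,q=look([520,-220,60],[0,0,1],480,roll);print(roll,p,env.ik(p,q))
E
```

```text
30 -50 (np.float64(1.5235070589803597), np.float64(4.0), array([492.716,  36.526, 287.551]), array([-0.3  ,  0.274,  2.171,  1.28 ,  0.875,  1.476]))
30 0 (np.float64(1.421203652736899), np.float64(0.4), array([740.712,  15.878, 221.909]), array([-0.198,  1.076,  0.986,  0.853,  2.097, -1.169]))
30 50 (np.float64(1.1863488418991608), np.float64(4.4), array([807.938, 137.947, 272.934]), array([0.037, 1.135, 0.588, 0.57 , 2.25 , 0.839]))
45 -50 (np.float64(1.42306208439183), np.float64(4.4), array([496.394,  73.534, 324.825]), array([-0.134,  0.138,  2.146,  1.066,  0.684,  1.404]))
45 0 (np.float64(1.3722317448013772), np.float64(0.4), array([724.651,  43.823, 283.127]), array([-0.149,  0.894,  1.092,  0.707,  1.94 , -1.137]))
45 50 (np.float64(1.1358379756810573), np.float64(4.0), array([754.11 , 156.968, 336.77 ]), array([0.087, 0.831, 0.937, 0.37 , 1.895, 1.084]))
60 -50 (np.float64(1.2866183947880687), np.float64(5.2), array([508.071,  94.769, 344.696]), array([-0.064,  0.117,  2.09 ,  0.917,  0.682,  0.775]))
60 0 (np.float64(1.267055191324621), np.float64(4.4), array([619.01 ,  
[... 1055 characters left out ...]
at64(1.2000000000000002), array([645.312, 204.886, 391.509]), array([ 0.238,  0.509,  1.304,  0.155,  1.556, -0.983]))
0.0 [ 520.468 -268.434  441.509] [-0.585  0.294  1.513  0.228  1.491 -0.621]
0.8 [ 555.07  -253.409  441.509] [-0.477  0.381  1.391  0.078  1.633 -1.283]
1.6 [ 568.399 -218.118  441.509] [-0.348  0.376  1.397 -0.1    1.623 -1.941]
2.4000000000000004 [ 552.37  -183.969  441.509] None
3.2 [ 516.706 -171.676  441.509] None
4.0 [ 483.04  -188.696  441.509] [-0.354  0.031  1.829 -0.111  1.027  1.974]
4.800000000000001 [ 471.793 -224.704  441.509] [-0.537  0.048  1.811  0.182  1.066  0.875]
5.6000000000000005 [ 489.788 -257.859  441.509] [-0.618  0.175  1.666  0.284  1.294 -0.013]
```

Run:
```python
from h import *
import pickle
sp=[600,222,130];out={}
for k,(t,d,ds,r) in dict(v1=(sp,[0,0,1],360,1.2),v2=(sp,[.5*.866,-.87*.866,.5],360,.4),v3=([520,-220,60],[0,0,1],480,0.)).items():
    env.reach(*look(t,d,ds,r)); env.hold(.3)
    s=env.read_state(); im=viewer.camera("wrist"); cv2.imwrite(f"pics/{k}.png",im); out[k]=cam("wrist",s)
    print(k,s["time_s"],s["force"])
pickle.dump(out,open("cams.pkl","wb"))
a,b=cv2.imread("pics/v1.png"),cv2.imread("pics/v2.png")
cv2.imwrite("pics/v12.png",np.vstack([a[:,:],b])[:, :]if 0 else cv2.resize(np.vstack([a,b]),(480,600)))
```

```text
v1 2.5333 [-1.115  0.031  0.196]
v2 3.725 [-0.542  0.063  0.599]
v3 5.5833 [-0.034  0.155  0.205]
```

View pics/v12.png

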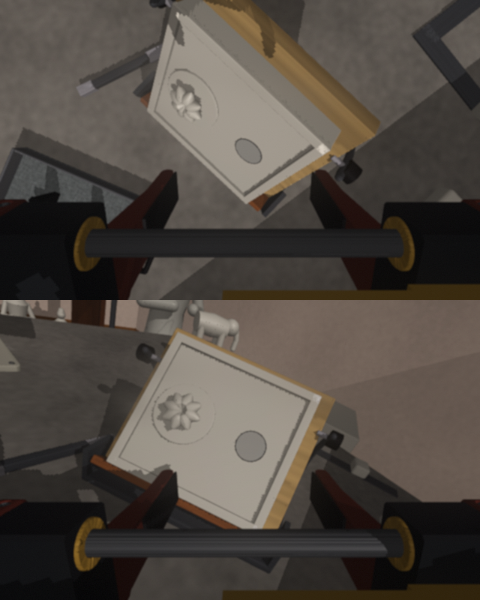

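View pics/v3.png

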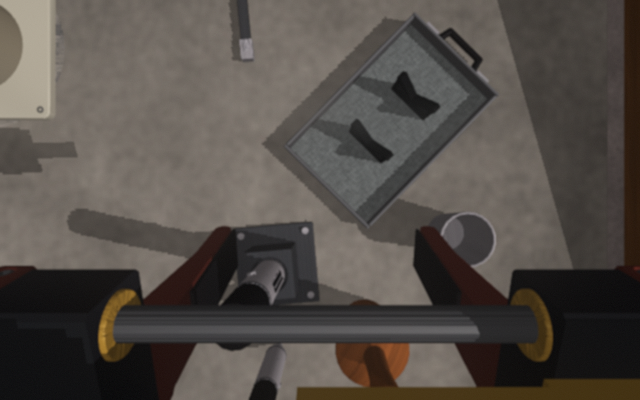

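v1: the spot is near (331,201) and the lotus near (247,130). v2: the spot is near (333,195). v3: case saddles are at about (371,141) and (415,96), the stand foot at (277,262), the hammer is partly hidden by the gripper, and the tumbler is at (468,238).

Run:
```python
from h import *
P=[]
for k,th in(("v1",(331,201)),("v2",(333,195))):
    im=cv2.imread(f"pics/{k}.png"); hsv=cv2.cvtColor(im,cv2.COLOR_BGR2HSV)
    seed=im[th[1]-40 if k=="v2" else th[1]-5, th[0]-45 if k=="v2" else th[0]-40]
    g=cv2.cvtColor(im,cv2.COLOR_BGR2GRAY)
    print(k,"seed",seed,"spot",im[th[1],th[0]])
    m=((hsv[...,1]<45)&(g>138)).astype(np.uint8)*255; m[265:]=0
    m=cv2.morphologyEx(m,cv2.MORPH_OPEN,np.ones((3,3)))
    n,l,st,c=cv2.connectedComponentsWithStats(m)
    i=1+np.argmax(st[1:,4]);m=(l==i).astype(np.uint8)
    cn=max(cv2.findContours(m,cv2.RETR_EXTERNAL,cv2.CHAIN_APPROX_NONE)[0],key=cv2.contourArea)
    hu=cv2.convexHull(cn)
    ap=cv2.approxPolyDP(hu,6,True)[:,0];print(ap.tolist(),cv2.contourArea(cn))
    # spot hole
    f=cv2.morphologyEx(((g>int(im[th[1],th[0]].mean())-12)&(g<int(im[th[1],th[0]].mean())+12)).astype(np.uint8),cv2.MORPH_OPEN,np.ones((3,3)))
    n,l,st,c=cv2.connectedComponentsWithStats(f,connectivity=4);j=l[th[1],th[0]];print("spot",j,c[j],st[j])
    v=im.copy();cv2.drawContours(v,[cn],-1,(0,0,255),1)
    for a in ap:cv2.circle(v,tuple(map(int,a)),3,(255,0,0),1)
    P.append(cv2.resize(v[0:290,120:520],(800,580),interpolation=2)[:, :])
cv2.imwrite("pics/p12.png",cv2.resize(np.hstack(P),(800,290)) if 0 else cv2.resize(np.vstack(P),(400,580)))
```

```text
v1 seed [140 152 159] spot [116 123 128]
[[235, 18], [259, 30], [438, 201], [327, 264], [209, 147]] 25195.0
spot 16 [330.159 201.559] [313 187  34  30 710]
v2 seed [141 153 160] spot [118 125 129]
[[242, 62], [405, 135], [347, 264], [273, 264], [162, 209]] 30229.0
spot 41 [333.771 194.637] [ 315  176   38   38 1135]
```

View pics/p12.png

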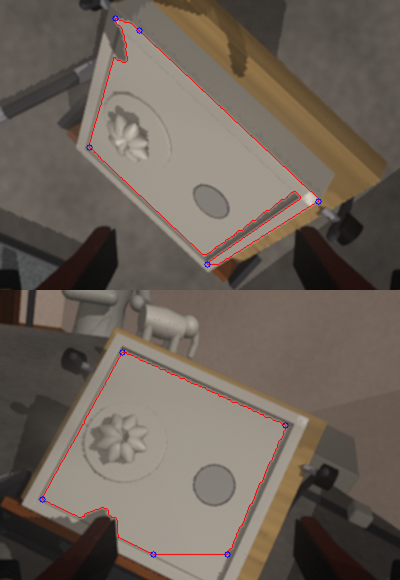

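Run:
```python
from h import *
import pickle
C=pickle.load(open("cams.pkl","rb"));V1,V2,V3=C["v1"],C["v2"],C["v3"];S,D=cam("scene"),cam("side")
pk=dict(spot=((330.2,201.6),(333.8,194.6)),lotusring=((258,128),(244.5,152)),TRo=((438,199),(425,125)),BLo=((198,148),(142,195)),BRo=((327,268),(363,270)),TLo=((235,14),(238,40)),
 TRi=((418,193),(405,135)),BLi=((209,147),(162,209)),BRi=((323,255),(347,265)))
X={}
for k,(a,b) in pk.items():
    x,e=tri((V1,a),(V2,b)); X[k]=x; print(k,x,"err %.1f"%e)
def rep(keys):
    A=np.array([X[k] for k in keys]);c=A.mean(0);n=np.linalg.svd(A-c)[2][2];n*=np.sign(n[2])
    print(keys,n,"az %.1f slope %.1f"%(np.degrees(np.arctan2(n[1],n[0])),np.degrees(np.arccos(n[2]))),"res",(A-c)@n)
rep(["TRo","BLo","BRo","TLo"]);rep(["spot","TRi","BLi","BRi"])
for a,b in(("TLo","TRo"),("BLo","BRo"),("BLi","BRi"),("BRo","TRo"),("BLo","TLo"),("BRi","TRi")):
    d=X[b]-X[a];print(a,b,np.linalg.norm(d),"az %.1f el %.1f"%(np.degrees(np.arctan2(d[1],d[0])),np.degrees(np.arcsin(d[2]/np.linalg.norm(d)))))
print("spot scene/side proj",proj(S,X["spot"]),proj(D,X["spot"]))
# case: rim corners at z=32, saddle tops z=66 in v3
print("rim",[onz(V3,c,32)[:2] for c in((288,147),(415,14),(495,94),(367,226))])
im=cv2.imread("pics/v3.png");g=cv2.cvtColor(im,cv2.COLOR_BGR2GRAY)
v=cv2.resize(im[60:320,220:460],(720,780),interpolation=2)[:600]
cv2.imwrite("pics/c3.png",v)
print("foot",[onz(V3,c,8)[:2] for c in((236,226),(312,222),(318,302))])
```

```text
spot [610.568 223.869 136.029] err 0.0
lotusring [516.086 183.378 133.984] err 0.5
TRo [634.339 299.631 221.56 ] err 1.4
BLo [495.042  99.726  80.537] err 6.0
BRo [679.583 196.388 109.738] err 3.4
TLo [447.21  205.564 221.959] err 3.2
TRi [625.102 290.547 205.205] err 2.6
BLi [499.614 112.821  66.618] err 0.2
BRi [665.247 196.525 101.936] err 2.3
['TRo', 'BLo', 'BRo', 'TLo'] [ 0.298 -0.682  0.668] az -66.4 slope 48.1 res [-4.602 -4.011  4.627  3.985]
['spot', 'TRi', 'BLi', 'BRi'] [ 0.198 -0.683  0.703] az -73.8 slope 45.3 res [-4.142  1.832  0.895  1.414]
TLo TRo 209.44307058887074 az 26.7 el -0.1
BLo BRo 210.360991815375 az 27.6 el 8.0
BLi BRi 188.91267725007282 az 26.8 el 10.8
BRo TRo 158.77738044777018 az 113.7 el 44.8
BLo TLo 183.0018101120336 az 114.3 el 50.6
BRi TRi 145.3143708437322 az 113.1 el 45.3
spot scene/side proj [403.776 127.528] [327.196 131.975]
rim [array([ 467.898, -154.833]), array([649.254,  35.456]), array([763.57 , -78.878]), array([ 580.838, -267.592])]
foot [array([ 387.692, -270.017]), array([ 501.386, -263.932]), array([ 510.465, -383.524])]
```

View pics/c3.png

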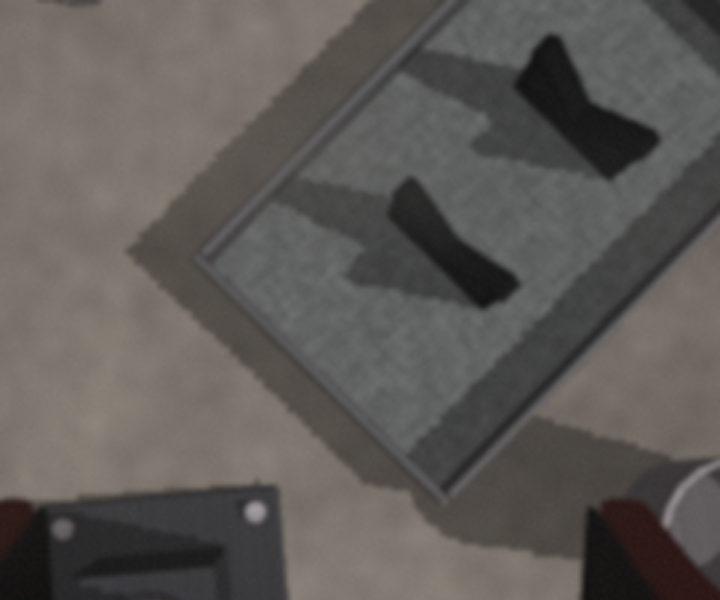

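```bash
cat > lf.py <<'E'
from h import *
def fit(g,a,b,w=6):
    a,b=np.array(a,float),np.array(b,float);t=(b-a)/np.linalg.norm(b-a);nn=np.array([-t[1],t[0]])
    s=np.arange(-w,w+.01,.25);pts=[]
    for f in np.linspace(.08,.92,80):
        q=(a+f*(b-a))+s[:,None]*nn
        pr=cv2.remap(g,q[:,0].astype(np.float32),q[:,1].astype(np.float32),cv2.INTER_LINEAR).ravel().astype(float)
        gr=np.gradient(cv2.GaussianBlur(pr[None],(0,0),3)[0]);i=np.argmax(np.abs(gr));pts.append(np.r_[q[i],gr[i]])
    pts=np.array(pts);k=np.sign(np.median(pts[:,2]));pts=pts[pts[:,2]*k>0][:,:2].astype(np.float32)
    L=cv2.fitLine(pts,cv2.DIST_HUBER,0,.01,.01).ravel()
    r=(pts-L[2:])@np.array([-L[1],L[0]])
    ok=np.abs(r)<1.5
    L=cv2.fitLine(pts[ok],cv2.DIST_L2,0,.01,.01).ravel()
    return L[2:]-L[:2]*50,L[2:]+L[:2]*50,ok.sum(),np.std(r[ok])
def pn(p,L):
    n=np.cross(ray(p,L[0])[1],ray(p,L[1])[1]);return n/np.linalg.norm(n)
azel=lambda d:"az %.1f el %.1f"%(np.degrees(np.arctan2(d[1],d[0])),np.degrees(np.arcsin(d[2]/np.linalg.norm(d))))
E
python3 - <<'E'
from lf import *
import pickle
C=pickle.load(open("cams.pkl","rb"));C["s"]=cam("scene");C["d"]=cam("side")
G={k:cv2.cvtColor(cv2.imread(f"pics/{f}.png"),cv2.COLOR_BGR2GRAY) for k,f in dict(v1="v1",v2="v2",v3="v3",s="scene0",d="side0").items()}
E=dict(top=[("v1",(259,30),(438,201)),("v2",(238,40),(425,125)),("s",(345,80),(436,85))],
 right=[("v1",(438,201),(330,266)),("v2",(425,125),(372,250)),("s",(436,88),(420,165))],
 left=[("v1",(198,148),(220,70)),("v2",(142,195),(238,40)),("s",(345,82),(336,155))],
 bot=[("v1",(198,148),(327,268)),("v2",(142,195),(225,235)),("s",(336,159),(420,166))],
 botin=[("v1",(209,147),(323,255))],rightin=[("v1",(418,193),(323,255)),("v2",(408,140),(355,255))],base=[("s",(328,168),(430,177))])
for k,l in E.items():
    N=[]
    for v,a,b in l:
        L=fit(G[v],a,b);n=pn(C[v],L);N.append(n);h=np.cross(n,[0,0,1]);h*=np.sign(h[0]);print(k,v,L[2],"%.2f"%L[3],"if level:",azel(h))
    for i in range(len(N)):
        for j in range(i):
            d=np.cross(N[i],N[j]);d*=np.sign(d[1]);print("   ",l[j][0],l[i][0],azel(d),"angle %.0f"%np.degrees(np.arcsin(np.linalg.norm(d))))
V3=C["v3"]
W=[onz(V3,c,66)[:2] for c in((353.3,123.3),(389.3,156.7),(400,78),(435,107))]
print("saddles",W,np.mean(W,0))
ce=[fit(G["v3"],a,b,4) for a,b in(((288,147),(415,14)),((495,94),(367,226)),((288,147),(367,226)),((415,14),(495,94)))]
for L in ce:
    a,b=onz(V3,L[0],32),onz(V3,L[1],32);print("case",L[2],a[:2],azel(b-a))
E
```

```text
top v1 80 0.10 if level: az 25.6 el -0.0
top v2 75 0.11 if level: az 25.7 el -0.0
top s 80 0.18 if level: az 25.6 el -0.0
    v1 v2 az 25.6 el 0.0 angle 64
    v1 s az 25.6 el 0.1 angle 38
    v2 s az 25.6 el 0.0 angle 26
right v1 80 0.20 if level: az -78.7 el 0.0
right v2 80 0.11 if level: az -70.1 el 0.0
right s 53 0.06 if level: az -70.4 el 0.0
    v1 v2 az 115.5 el 51.5 angle 11
    v1 s az 115.2 el 51.1 angle 10
    v2 s az 120.5 el 67.4 angle 0
left v1 80 0.17 if level: az -35.3 el 0.0
left v2 63 0.47 if level: az -42.6 el 0.0
left s 80 0.18 if level: az -61.1 el 0.0
    v1 v2 az 115.3 el 51.8 angle 8
    v1 s az 115.6 el 51.6 angle 31
    v2 s az 115.6 el 51.5 angle 23
bot v1 80 0.12 if level: az 25.5 el -0.0
bot v2 59 0.48 if level: az 26.1 el -0.0
bot s 80 0.16 if level: az 25.6 el -0.0
    v1 v2 az 25.6 el 0.5 angle 55
    v1 s az 25.5 el 0.0 angle 48
    v2 s az 23.6 el 2.4 angle 7
botin v1 69 0.09 if level: az 25.6 el -0.0
rightin v1 46 0.43 if level: az -75.2 el 0.0
rightin v2 80 0.09 if level: az -68.6 el 0.0
    v1 v2 az 115.5 el 51.8 angle 8
base s 80 0.11 if level: az 25.5 el -0.0
saddles [array([ 558.502, -127.538]), array([ 606.51 , -172.034]), array([620.72 , -67.078]), array([ 667.385, -105.727])] [ 613.279 -118.094]
case 53 [526.77  -92.619] az 45.7 el 0.0
case 80 [ 622.197 -224.27 ] az 45.6 el 0.0
case 72 [ 470.714 -160.803] az -44.4 el 0.0
case 72 [655.164  28.212] az -44.4 el 0.0
```

```bash
cat > geo.py <<'E'
from lf import *
a,s=np.radians(115.6),np.radians(51.6)
U=np.array([np.cos(s)*np.cos(a),np.cos(s)*np.sin(a),np.sin(s)]);N=np.array([-np.sin(s)*np.cos(a),-np.sin(s)*np.sin(a),np.cos(s)]);YB=np.cross(N,U)
SPOT=np.array([610.5,224.5,135.7])
CASE=np.array([614.5,-117.3,64.]);CX=np.array([np.cos(np.radians(45.6)),np.sin(np.radians(45.6)),0])
def pose(grasp,hz,w,s):
    "tool pose: grasp point, hammer z axis hz, tool z w (perp to hz), tool x = s*hz"
    x=s*hz; M=np.c_[x,np.cross(w,x),w]; return grasp-61*w,R.from_matrix(M).as_quat()
E
python3 - <<'E'
from geo import *
S,D=cam("scene"),cam("side")
gs,gd=[cv2.cvtColor(cv2.imread(f"pics/{f}0.png"),cv2.COLOR_BGR2GRAY) for f in("scene","side")]
eq=[]
for p,g,E in((S,gs,[((201,247),(209,264)),((215,240),(225,260))]),(D,gd,[((265,240),(270,280)),((286,240),(289,275))])):
    F=[fit(g,a,b,5) for a,b in E];n=[pn(p,L) for L in F];n=[v*np.sign(v[0]) for v in n]
    m=n[0]+n[1];m/=np.linalg.norm(m);eq.append((m,m@p["pose"][:3,3]));print([ (f[2],f[3]) for f in F],m,np.degrees(np.arccos(n[0]@n[1])))
A=np.array([e[0] for e in eq])
for z in(100,150,200):print("axis at",z,np.linalg.solve(A[:,:2],[e[1]-e[0][2]*z for e in eq]))
H=np.array([448.5,-326,134.]);Z=np.array([0,0,1.]);j0=env.read_state()["qpos"]
def ikc(p,q):
    try:return env.ik(p,q)
    except Exception:return None
for sg in(1,-1):
    print("sign",sg)
    for az in range(-110,60,10):
        w=np.array([np.cos(np.radians(az)),np.sin(np.radians(az)),0])
        j=ikc(*pose(H,Z,w,sg)); jb=ikc(*pose(H-80*w,Z,w,sg)); ju=ikc(*pose(H+[0,0,110],Z,w,sg))
        if j is not None:print("pick",az,j,jb is not None,ju is not None)
    for rl in range(0,360,20):
        w=np.cos(np.radians(rl))*-U+np.sin(np.radians(rl))*YB
        L=[ikc(*pose(SPOT+N*(90+d),N,w,sg)) for d in(12,30,110)]
        if all(v is not None for v in L):print("press",rl,w,L[0])
    for e in(1,-1):
        j=ikc(*pose(CASE,e*CX,-Z,sg));j2=ikc(*pose(CASE+[0,0,120],e*CX,-Z,sg));print("lay",e,j,j2 is not None)
E
```

```text
[(np.int64(80), np.float32(0.10988386)), (np.int64(63), np.float32(0.50270486))] [ 0.371  0.928 -0.029] 8.309844156414067
[(np.int64(62), np.float32(0.14805898)), (np.int64(80), np.float32(0.2295194))] [ 0.999  0.036 -0.005] 4.207537535850284
axis at 100 [ 444.467 -332.361]
axis at 150 [ 444.643 -330.85 ]
axis at 200 [ 444.819 -329.34 ]
sign 1
pick -80 [-0.129  0.993  2.137  4.409  1.567 -1.582] False True
pick -70 [-0.184  1.017  2.226  4.182  1.622 -1.484] True True
pick -60 [-0.278  1.051  2.3    3.921  1.721 -1.424] True True
pick -50 [-0.418  1.087  2.355  3.614  1.84  -1.436] True True
pick -40 [-0.597  1.11   2.382  3.249  1.92  -1.534] True True
pick -30 [-0.787  1.107  2.379  2.862  1.903 -1.664] True True
pick -20 [-0.954  1.08   2.346  2.518  1.804 -1.735] True True
pick -10 [-1.076  1.043  2.287  2.232  1.687 -1.719] True True
pick 0 [-1.153  1.011  2.209  1.988  1.603 -1.642] True True
pick 10 [-1.193  0.99   2.118  1.774  1.564 -1.538] True True
pick 20 [-1.206  0.982  2.018  1.587  1.569 -1.429] True True
pick 30 [-1.199  0.986  1.913  1.424  1.607 -1.331] True True
pi
[... 1653 characters left out ...]
.159  1.749  1.957] True True
press 0 [ 0.268 -0.56  -0.784] [ 0.489  0.583  1.639 -0.771  1.099  0.469]
press 20 [-0.056 -0.674 -0.736] [ 0.469  0.728  1.393 -0.616  1.488  0.348]
press 40 [-0.374 -0.707 -0.6  ] [ 0.429  0.894  1.153 -0.534  1.863  0.289]
press 60 [-0.647 -0.654 -0.392] [ 0.377  1.064  0.937 -0.482  2.217  0.265]
press 80 [-0.842 -0.523 -0.136] [ 0.317  1.219  0.77  -0.427  2.54   0.286]
press 300 [ 0.915  0.094 -0.392] [0.289 0.549 2.218 3.381 0.802 2.306]
press 320 [ 0.785 -0.151 -0.6  ] [0.415 0.46  2.08  4.294 0.521 1.548]
press 340 [ 0.561 -0.379 -0.736] [ 0.477  0.483  1.875 -1.116  0.722  0.763]
lay 1 None False
lay -1 [-0.208  0.659  1.716 -0.     0.767  0.567] True
```

Panel: the level edge azimuth is 25.6° and the slope 51.6°, with all views agreeing. The case is at (614.5,-117), yaw 45.6°. I distrust the hammer tube line fit because its tangent angles are too wide. I'll use the foot and cap centre, about (448,-326.5), and verify from the pre-grasp pose with the wrist camera.

```bash
cat >> geo.py <<'E'
H=np.array([448.,-326.5,134.]);Z=np.array([0,0,1.]);WP=np.array([np.cos(np.radians(-40)),np.sin(np.radians(-40)),0])
def state(): 
    s=env.read_state(); return s["time_s"],s["tool_pos"],s["force"],s["width"]
E
python3 - <<'E'
from geo import *
for b,h in((110,200),(80,200),(110,0),(100,0)):
    print(b,h,env.ik(*pose(H-b*WP+h*Z,Z,WP,1)))
env.reach(*pose(H-100*WP+190*Z,Z,WP,1)); print(state())
env.move_l(pose(H-100*WP,Z,WP,1)[0],rate=150); env.hold(.2)
s=env.read_state();im=viewer.camera("wrist");p=cam("wrist",s);cv2.imwrite("pics/pre.png",im);print(state())
print("expected px of cap top & tube bottom",proj(p,H+[0,0,120]),proj(p,H+[0,0,-50]))
g=im.max(2)
for r in range(20,300,20):
    pass
E
```

```text
110 200 None
80 200 None
110 0 [-0.531  1.368  2.55   3.374  2.333 -1.409]
100 0 [-0.541  1.336  2.536  3.352  2.29  -1.431]Traceback (most recent call last):
  File "<stdin>", line 4, in <module>
station.IKError: the arm cannot take that pose within its joint ranges
```

Run:
```python
from geo import *
for az in(-20,0,10,20):
  w=np.array([np.cos(np.radians(az)),np.sin(np.radians(az)),0])
  for b in(60,100,130):
    print(az,b,[(h,None if (j:=env.ik(*pose(H-b*w+h*Z,Z,w,1))) is None else np.round(j,1).tolist()) for h in(0,60,120,190)])
  print("lift",[env.ik(*pose(H+h*Z,Z,w,1)) is not None for h in(60,110,150,200,250,300)])
```

```text
-20 60 [(0, [-1.1, 1.2, 2.4, 2.3, 1.9, -1.9]), (60, [-1.1, 1.0, 2.5, 2.4, 1.8, -1.8]), (120, [-1.1, 0.8, 2.5, 2.4, 1.7, -1.7]), (190, [-1.1, 0.5, 2.5, 2.4, 1.5, -1.5])]
-20 100 [(0, [-1.2, 1.2, 2.5, 2.2, 1.9, -2.0]), (60, [-1.2, 1.0, 2.5, 2.2, 1.8, -1.9]), (120, None), (190, None)]
-20 130 [(0, [-1.4, 1.3, 2.5, 2.0, 1.9, -2.1]), (60, [-1.4, 1.1, 2.6, 2.1, 1.8, -2.0]), (120, None), (190, None)]
lift [True, True, True, True, True, True]
0 60 [(0, [-1.3, 1.0, 2.2, 1.8, 1.6, -1.7]), (60, [-1.3, 0.9, 2.3, 1.8, 1.6, -1.6]), (120, [-1.3, 0.7, 2.3, 1.8, 1.5, -1.5]), (190, [-1.3, 0.5, 2.3, 1.8, 1.5, -1.3])]
0 100 [(0, [-1.4, 1.0, 2.3, 1.7, 1.6, -1.7]), (60, [-1.4, 0.9, 2.3, 1.7, 1.6, -1.6]), (120, [-1.4, 0.7, 2.3, 1.7, 1.6, -1.5]), (190, [-1.4, 0.5, 2.4, 1.7, 1.5, -1.3])]
0 130 [(0, [-1.5, 1.0, 2.3, 1.6, 1.6, -1.7]), (60, [-1.5, 0.9, 2.3, 1.6, 1.6, -1.6]), (120, [-1.5, 0.7, 2.4, 1.6, 1.6, -1.5]), (190, [-1.5, 0.5, 2.4, 1.6, 1.6, -1.3])]
lift [True, True, True, True, True, True]
10 60 [(0, [-1.3, 1.0, 2.1, 1.6, 1.6, -1.6]), (60, [-1.3, 0.8, 2.2, 1.6, 1.6, -1.5]), (120, [-1.3, 0.7, 2.2, 1.6, 1.
[... 279 characters left out ...]
 0.8, 2.2, 1.5, 1.6, -1.5]), (120, [-1.5, 0.7, 2.2, 1.5, 1.6, -1.3]), (190, [-1.5, 0.5, 2.2, 1.5, 1.6, -1.2])]
lift [True, True, True, True, True, True]
20 60 [(0, [-1.3, 1.0, 2.0, 1.5, 1.6, -1.4]), (60, [-1.3, 0.9, 2.1, 1.5, 1.6, -1.3]), (120, [-1.3, 0.7, 2.1, 1.5, 1.6, -1.2]), (190, [-1.3, 0.6, 2.1, 1.5, 1.6, -1.1])]
20 100 [(0, [-1.4, 1.0, 2.0, 1.4, 1.6, -1.4]), (60, [-1.4, 0.9, 2.0, 1.4, 1.6, -1.3]), (120, [-1.4, 0.7, 2.1, 1.4, 1.6, -1.2]), (190, [-1.4, 0.6, 2.1, 1.4, 1.7, -1.1])]
20 130 [(0, [-1.5, 1.0, 2.0, 1.3, 1.6, -1.4]), (60, [-1.5, 0.9, 2.0, 1.3, 1.6, -1.3]), (120, [-1.5, 0.7, 2.1, 1.3, 1.7, -1.2]), (190, [-1.5, 0.6, 2.1, 1.3, 1.7, -1.1])]
lift [True, True, True, True, True, True]
```

```bash
sed -i 's/^H=.*/H=np.array([448.,-326.5,134.]);Z=np.array([0,0,1.]);WP=np.array([1.,0,0])/' geo.py
python3 - <<'E'
from geo import *
env.reach(*pose(H-100*WP+190*Z,Z,WP,1)); print(state())
env.move_l(pose(H-100*WP,Z,WP,1)[0],rate=150); env.hold(.2)
s=env.read_state();im=viewer.camera("wrist");p=cam("wrist",s);cv2.imwrite("pics/pre.png",im);print(state())
print("expected px",proj(p,H+[0,0,120]),proj(p,H+[0,0,60]),proj(p,H+[0,0,-40]))
m=(im.max(2)<45).astype(np.uint8)
for r in range(0,260,20):
    print(r,[(int(i),int(im[r,i].max())) for i in range(270,380,8)])
E
```

```text
(6.9583, array([ 287.389, -326.941,  324.242]), array([-0.13 , -0.359, -0.041]), 88.08547806834325)
(8.625, array([ 287.002, -326.614,  134.473]), array([ 0.165,  1.038, -0.029]), 87.8974288222163)
expected px [323.937  16.291] [323.948 114.655] [323.964 251.92 ]
0 [(270, 164), (278, 167), (286, 166), (294, 165), (302, 166), (310, 165), (318, 164), (326, 163), (334, 163), (342, 161), (350, 162), (358, 162), (366, 164), (374, 159)]
20 [(270, 167), (278, 167), (286, 167), (294, 144), (302, 36), (310, 35), (318, 34), (326, 36), (334, 34), (342, 33), (350, 33), (358, 68), (366, 166), (374, 165)]
40 [(270, 169), (278, 170), (286, 168), (294, 161), (302, 31), (310, 29), (318, 32), (326, 30), (334, 31), (342, 30), (350, 30), (358, 95), (366, 163), (374, 166)]
60 [(270, 170), (278, 170), (286, 166), (294, 163), (302, 33), (310, 30), (318, 31), (326, 29), (334, 30), (342, 27), (350, 30), (358, 117), (366, 164), (374, 165)]
80 [(270, 170), (278, 166), (286, 167), (294, 162), (302, 41), (310, 37), (318, 35), (326, 34), (334, 31), (342, 33), (350, 33), (358, 137), (366, 164), (374, 166)]
100 [(2
[... 649 characters left out ...]
66, 159), (374, 162)]
180 [(270, 134), (278, 96), (286, 101), (294, 87), (302, 109), (310, 120), (318, 124), (326, 130), (334, 128), (342, 121), (350, 105), (358, 161), (366, 161), (374, 165)]
200 [(270, 79), (278, 100), (286, 104), (294, 106), (302, 107), (310, 119), (318, 123), (326, 129), (334, 128), (342, 119), (350, 105), (358, 97), (366, 85), (374, 84)]
220 [(270, 105), (278, 95), (286, 100), (294, 100), (302, 104), (310, 118), (318, 122), (326, 130), (334, 128), (342, 119), (350, 103), (358, 102), (366, 78), (374, 78)]
240 [(270, 75), (278, 86), (286, 99), (294, 100), (302, 101), (310, 117), (318, 122), (326, 130), (334, 127), (342, 117), (350, 102), (358, 104), (366, 104), (374, 71)]
```

View pics/pre.png

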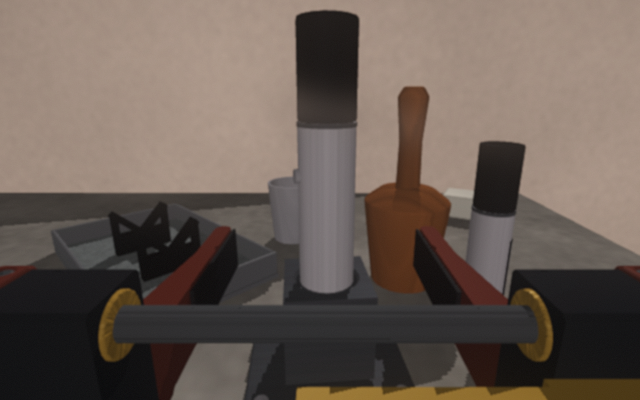

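The pre-grasp picture shows the large hammer centred at column 327 (expected 324, so 2 mm off in y), with the cap edge at row 122 as predicted. The finger gap is centred on it, and the mallet and small hammer are clear.

```bash
sed -i 's/-326.5,134/-328.5,134/' geo.py
python3 - <<'E'
from geo import *
print(env.move_l(pose(H,Z,WP,1)[0],rate=80,f_stop=12),state())
set_gripper(30); print(state())
env.move_l(pose(H+85*Z,Z,WP,1)[0],rate=80); env.hold(.1); s=env.read_state(); print(state(),s["wrist_torque"],s["qpos"])
# candidates for press, from here
for rl in(240,260,270,280,290,300,310):
    w=np.cos(np.radians(rl))*-U+np.sin(np.radians(rl))*YB
    print(rl,w,[None if (j:=env.ik(*pose(SPOT+N*(90+d),N,w,1))) is None else np.round(j,2).tolist() for d in(12,70,130)])
E
```

```text
False (10.025, array([ 386.668, -328.606,  133.998]), array([ 0.308, -0.445,  0.62 ]), 87.81612915879705)
(10.8333, array([ 387.008, -328.283,  134.029]), array([0.033, 1.23 , 0.357]), 39.52796667755802)
(12.1417, array([ 386.979, -328.468,  218.493]), array([ 0.266,  0.747, -3.675]), 39.68395933466747) [ 0.034  1.166 -0.024] [-1.157  0.791  2.266  1.984  1.536 -1.493]
240 [0.647 0.654 0.392] [[-0.11, 1.09, 1.98, 2.27, 1.92, -0.68], [-0.19, 1.01, 1.96, 2.21, 1.87, -0.59], [-0.26, 0.94, 1.93, 2.17, 1.83, -0.49]]
260 [0.842 0.523 0.136] [[-0.03, 0.93, 2.16, 2.56, 1.66, -0.65], [-0.12, 0.84, 2.14, 2.47, 1.58, -0.58], [-0.21, 0.76, 2.1, 2.38, 1.5, -0.48]]
270 [0.902 0.432 0.   ] [[0.04, 0.84, 2.22, 2.73, 1.49, -0.64], [-0.06, 0.75, 2.2, 2.62, 1.4, -0.57], [-0.16, 0.66, 2.16, 2.51, 1.31, -0.48]]
280 [ 0.935  0.328 -0.136] [[0.12, 0.74, 2.25, 2.92, 1.28, -0.64], [0.01, 0.64, 2.23, 2.79, 1.18, -0.58], [-0.09, 0.56, 2.19, 2.65, 1.08, -0.49]]
290 [ 0.939  0.214 -0.268] [[0.21, 0.64, 2.25, 3.12, 1.04, -0.7], [0.09, 0.55, 2.23, 2.99, 0.94, -0.64], [-0.01, 0.47, 2.19, 2.83, 0.83, -0.55]]
300 [ 0.915  0.094 -0.392] [[0.29, 0.55, 2.22, 3.38, 0.8, -0.84], [0.18, 0.47, 2.2, 3.25, 0.69, -0.8], [0.07, 0.39, 2.16, 3.09, 0.58, -0.71]]
310 [ 0.863 -0.029 -0.504] [[0.36, 0.49, 2.16, 3.76, 0.61, -1.13], [0.25, 0.41, 2.14, 3.68, 0.5, -1.14], [0.15, 0.35, 2.1, 3.58, 0.38, -1.12]]
```

```bash
cat >> geo.py <<'E'
rl=np.radians(280);WB=np.cos(rl)*-U+np.sin(rl)*YB
def press(d): return pose(SPOT+N*(90+d),N,WB,1)
E
python3 - <<'E'
from geo import *
env.move_l(pose(H+150*Z,Z,WP,1)[0],rate=150)
env.reach(*press(130)); print(state())
env.move_l(press(50)[0],rate=100); env.hold(.3); print(state(),press(50)[0])
S,D=cam("scene"),cam("side");a,b=viewer.camera("scene"),viewer.camera("side")
for n,p in(("scene",S),("side",D)):print(n,"spot",proj(p,SPOT),"tip",proj(p,SPOT+20*N),"rear",proj(p,SPOT+260*N))
cv2.imwrite("pics/press.png",np.vstack([cv2.resize(a[60:160,320:520],(800,400),interpolation=2)[:300],cv2.resize(b[60:160,240:440],(800,400),interpolation=2)[100:]]))
E
```

```text
(14.4167, array([627.855,  48.079, 280.195]), array([ 0.087,  0.374, -3.921]), 39.32495481419254)
(15.6667, array([601.075, 105.18 , 231.366]), array([-0.529,  0.518, -4.159]), 39.39782509905327) [600.888 105.53  230.962]
scene spot [403.849 127.46 ] tip [404.32  128.531] rear [411.788 145.52 ]
side spot [327.149 131.987] tip [329.961 130.046] rear [371.118 101.641]
```

View pics/press.png

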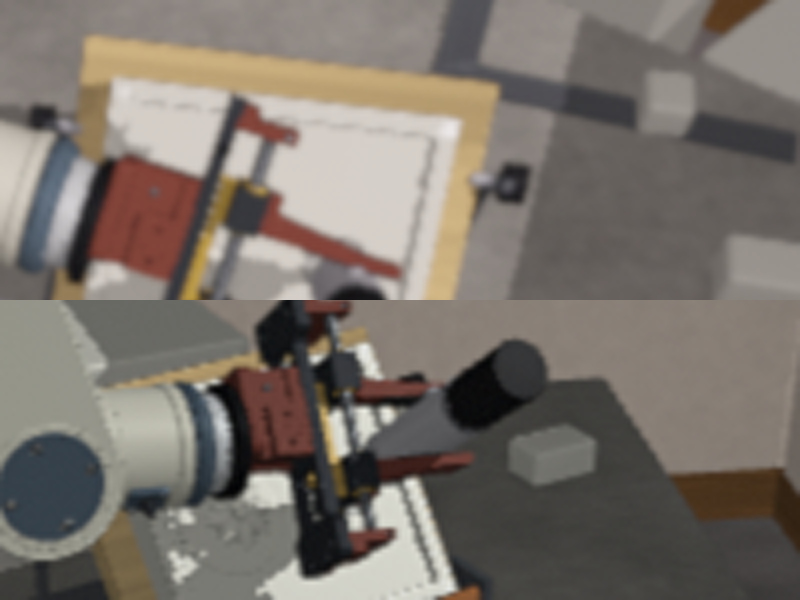

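The picture shows the hammer held square over the plain half. The rear end sits at about (520,370) in the crop against (524,366) predicted, and the arm is clear of the lotus and board. Now the press.

Run:
```python
from geo import *
f0=env.read_state()["force"]; fn=lambda:(env.read_state()["force"]-f0)@N
dist=lambda:(env.read_state()["tool_pos"]-press(0)[0])@N
t=env.move_l(press(5)[0],rate=12,f_stop=3.5); d1=dist(); print("contact",t,"d=%.1f"%d1,"f=%.1f"%fn(),state()[0])
if t:
    f1=fn(); t=env.move_l(press(d1-26)[0],rate=8,f_stop=17-f1); print("stop",t,"d=%.1f travel %.1f f %.1f"%(dist(),d1-dist(),fn()),state()[0])
    for i in range(9):
        env.hold(.2);print("%.2f f=%.1f d=%.2f w=%.2f"%(state()[0],fn(),dist(),state()[3]))
```

```text
contact True d=29.2 f=4.4 17.675
stop True d=12.4 travel 16.8 f 12.6 19.8417
20.04 f=12.3 d=13.00 w=39.76
20.24 f=12.2 d=13.13 w=39.63
20.44 f=12.2 d=13.10 w=39.60
20.64 f=13.2 d=13.11 w=39.48
20.84 f=12.5 d=13.09 w=39.51
21.04 f=13.4 d=13.13 w=39.20
21.24 f=12.1 d=13.09 w=39.65
21.44 f=12.2 d=13.09 w=39.73
21.64 f=12.7 d=13.10 w=39.35
```

Force settled at about 12.5 N, short of the 14 N at the end stop. I'll advance in small steps and hold again.

Run:
```python
from geo import *
f0=np.array([-0.529,0.518,-4.159])
def m(n=8):
    F=[];X=[]
    for _ in range(n):
        env.hold(.02);s=env.read_state();F.append((s["force"]-f0)@N);X.append((s["tool_pos"]-press(0)[0])@N)
    return np.mean(F),np.std(F),np.mean(X)
c=12.4; L=[]
for _ in range(8):
    c-=0.8; env.move_l(press(c)[0],rate=5,f_stop=9); f,sd,d=m(); print("c=%.1f d=%.2f f=%.2f sd %.2f"%(c,d,f,sd))
    if f>17: break
print(state()[0])
for i in range(10):
    f,sd,d=m(10);print("%.2f f=%.1f d=%.2f"%(state()[0],f,d))
```

```text
c=11.6 d=12.67 f=14.07 sd 0.42
c=10.8 d=11.95 f=13.67 sd 0.45
c=10.0 d=11.24 f=14.72 sd 0.26
c=9.2 d=10.53 f=14.75 sd 0.39
c=8.4 d=10.20 f=16.69 sd 0.54
c=7.6 d=10.02 f=18.85 sd 0.58
24.3667
24.53 f=18.8 d=10.02
24.70 f=18.9 d=10.01
24.87 f=18.9 d=10.01
25.03 f=19.0 d=10.01
25.20 f=19.0 d=10.02
25.37 f=18.6 d=10.01
25.53 f=18.8 d=10.01
25.70 f=19.0 d=10.02
25.87 f=18.8 d=10.02
26.03 f=18.9 d=10.02
```

The end stop is reached: stiffness rises sharply at d≈10.5, about 19 mm after contact. It held 1.8 s at 18.9 N, motionless. Now I'll retreat slowly, swing clear of the easel, flip the wrist high up and go over the case.

Run:
```python
from geo import *
env.hold(.15)
env.move_l(press(40)[0],rate=20); env.move_l(press(150)[0],rate=150)
j=env.read_state()["qpos"].copy(); print(state(),j)
j[0]=-.7; j[1]-=.3; env.move_joints(j); print(state())
G=CASE-1*CX
print(env.ik(*pose(G+200*Z,CX,-Z,1)))
env.reach(*pose(G+200*Z,CX,-Z,1)); print(state())
env.move_l(pose(G+35*Z,CX,-Z,1)[0],rate=150); env.hold(.2); print(state(),pose(G+35*Z,CX,-Z,1)[0])
S,D=cam("scene"),cam("side");a,b=viewer.camera("scene"),viewer.camera("side")
for n,p in(("scene",S),("side",D)):print(n,"rear",proj(p,CASE+35*Z+120*CX),"nose",proj(p,CASE+35*Z-90*CX))
cv2.imwrite("pics/lay.png",np.vstack([cv2.resize(a[190:290,250:450],(800,400),interpolation=2)[:300],cv2.resize(b[180:280,260:460],(800,400),interpolation=2)[:300]]))
```

```text
(28.8333, array([634.174,  35.116, 292.419]), array([ 0.086,  0.727, -4.898]), 39.24321294906096) [-0.12   0.538  2.173  2.623  1.054 -0.465]
(30.4333, array([ 533.209, -303.28 ,  477.473]), array([-1.228, -0.221, -4.478]), 39.63926522060113)
[-0.209  0.4    1.611 -0.     1.131  0.566]
(32.6667, array([ 613.47 , -117.9  ,  324.773]), array([-0.144,  0.336, -4.148]), 39.51804968479792)
(34.1167, array([ 614.194, -118.099,  160.879]), array([ 0.829, -0.159, -4.06 ]), 39.39939350090346) [ 613.8   -118.014  160.   ]
scene rear [379.802 219.792] nose [291.48  232.839]
side rear [372.963 185.056] nose [323.072 224.371]
```

View pics/lay.png

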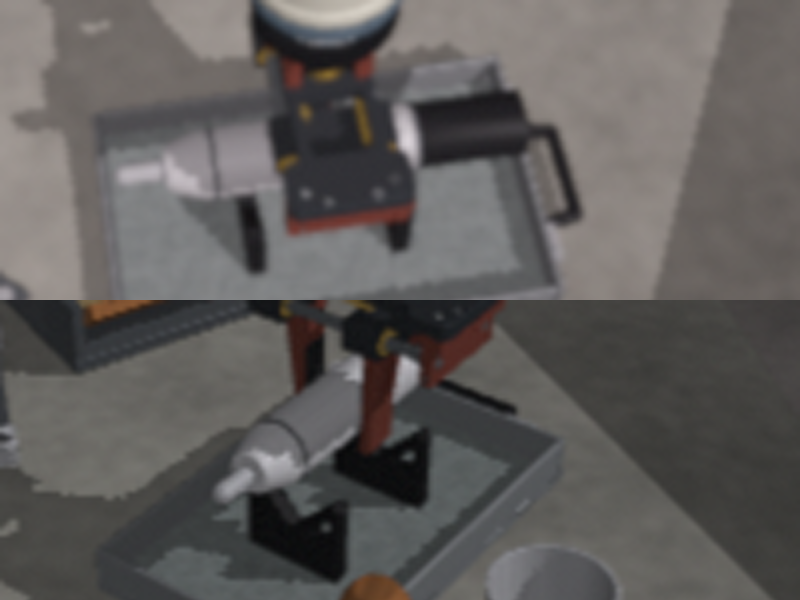

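Seen from above the case, the hammer lies along its axis over both saddles: rear at px (380.5,220.5) and nose at (292,231), against (380,220) and (291,233) predicted. I'll lower it gently.

Run:
```python
from geo import *
G=CASE-1*CX; P=lambda h:pose(G+h*Z,CX,-Z,1)[0]
env.move_l(P(6),rate=60); env.hold(.2); print(state())
print(env.move_l(P(-4),rate=8,f_stop=2.5)); env.hold(.2); print(state(),P(0)); s=env.read_state(); print(s["wrist_torque"])
```

```text
(35.05, array([ 614.059, -118.064,  131.386]), array([-0.4  ,  0.201, -3.391]), 39.900867625903956)
True
(36.025, array([ 612.655, -117.647,  123.904]), array([-0.332,  0.523, -0.522]), 39.24788479923896) [ 613.8   -118.014  125.   ]
[0.124 0.008 0.044]
```

Run:
```python
from geo import *
set_gripper(62); print(state())
p=env.read_state()["tool_pos"]; env.move_l(p+[0,0,60],rate=60); env.move_l(p+[0,0,200],rate=150); env.hold(.3); print(state())
s=env.read_state();a,b,c=viewer.camera("scene"),viewer.camera("side"),viewer.camera("wrist")
S,D=cam("scene"),cam("side")
for n,p in(("scene",S),("side",D)):print(n,"rear",proj(p,CASE+120*CX),"nose",proj(p,CASE-90*CX))
cv2.imwrite("pics/end_s.png",a);cv2.imwrite("pics/end_w.png",c)
cv2.imwrite("pics/end.png",np.vstack([b[60:360,100:500],cv2.resize(a[190:290,250:450],(400,200))]))
```

```text
(36.5833, array([ 612.627, -117.813,  123.95 ]), array([-0.25 ,  0.293,  0.131]), 62.11120803672308)
(39.1167, array([ 612.468, -117.78 ,  323.273]), array([-0.968,  0.161, -0.499]), 62.10175666712221)
scene rear [377.922 226.846] nose [292.459 239.599]
side rear [372.263 196.329] nose [323.243 236.408]
```

View pics/end.png

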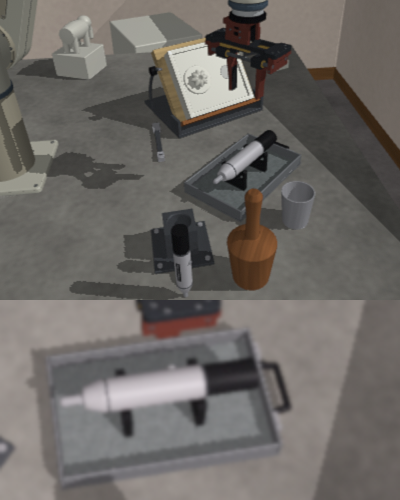

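```bash
python3 -c "
from station import env,workorder
print(workorder.sign_off(),env.read_state()['time_s'])"
```

```text
the job is handed in; nothing more can be done
the job is handed in; nothing more can be done
```

The job is done and handed in at about 39 s of the 48 s allowed. I took the larger hammer from the stand and pressed it square on the ringed spot. It now lies on its side in the two V saddles, with the gripper open and 200 mm clear.

- **Press:** The first push stopped early, at about 12.5 N, because the force limit tripped short of the end stop. I went on in 0.8 mm steps until the push turned rigid, about 19 mm after first contact. It then stayed still for about 1.8 s at 18.9 N, under the 25 N limit.
- **Slip:** The 19 mm is about 1 mm more than the plunger's 18 mm travel. I took that as slip or give in the grip and allowed for it when laying the hammer down.
- **Laying down:** The hammer touched the saddles at 8 mm/s. The force on the wrist fell from about 4 N to 0.5 N before I let go, so the saddles were carrying it.
- **Last picture:** The rear end is within about 1 px of its predicted place in the case. The easel, mallet, chisel and tumbler look undisturbed to the eye; I did not measure them again.
- **Check that disagreed:** The line fit on the hammer tube from the two fixed cameras was unreliable, so I dropped it. I used the stand's foot, the cap and a wrist-camera view instead.

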